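Index the dial fixture and set its brake

ROBOT

A 6-joint arm with a two-finger parallel gripper is mounted at the origin on the work surface. World frame = base frame: x ahead of the robot, y to its left, z up, the work surface at z = 0. Lengths are in m, angles in rad, forces in N, time in s.
With the tool pointing down it reaches from about 0.3 to 0.875 m from the base axis. Payload 6.4 kg.
Tool frame: the origin (TCP) lies at the very end of the fingers, on their centre line; the grasp point (between the pads) lies ctrl.grip_point_offset behind it (ctrl.grip_point_offset is the distance from the TCP to the grasp point, in m); z points along the fingers, x is the direction in which the jaws open and shut, and the axes are right-handed (so a half turn about z gives the same grasp; the last joint's range is limited). The gripper opens to 85 mm and grips with 20 to 120 N. Pads are 22 mm wide; open, the fingers measure 114 mm over their backs; the gripper's body (76 mm by 85 mm) begins 54 mm behind the grasp point. The pads swing forward as they close: fully open they stand 13 mm farther back than shut.
Start: joints at [-1.457, 0.181, 1.607, -0, 1.354, -0.206], TCP at [0.181, -0.546, 0.231] pointing down, gripper open.
Joint ranges: [-2.99, 2.99], [-0.89, 2.07], [0.3, 2.58], [-1.14, 4.28], [0, 2.63], [-3.12, 3.12]. Speed limits (rad/s): [2.57, 2.57, 3.01, 3.14, 3.14, 3.14].

INTERFACE

Orientations are given as a unit quaternion [w, x, y, z].
In Python, from bench import get_obs, viewer, workorder, ctrl gives the robot as it stands. The module is installed in compiled form; this text tells all that it offers.
- The arm moves only by the tool move_arm, never from a script. Its argument "increments" is a list of rows, each an object of numbers: "tx", "ty", "tz": the shift along the tool's x, y, z in m; "turn": the turn about the tool's z in degrees. A call has 1 to 20 rows; each row is the pose to reach, as a shift and turn from the pose commanded when the call began, along the tool's axes at that moment; what a row does not reach only later rows make up. A row lasts 1/12 s, in which the tool goes at most 41.7 mm and 7.16 degrees, less where a joint would pass 70% of its speed; a pose out of reach is approached as far as the arm can. A call with a gripper value outside its range is refused whole. "gripper" is the opening, from 0 (shut) to 1 (fully open), set as the call begins (left out, the last holds). The fingers move at their own pace and stop on an object; the grip force is fixed at half the most. Time passes only in rows, so rows that repeat a pose let the fingers close. It gives the time, the measured TCP pose, the force and the opening at its end, in the units of the state.
- get_obs(): the state, without advancing time (a new reading comes with each control period).
- viewer.camera(name): name is "scene" or "top"; returns (picture, depth): 384x512x3 uint8, red, green, blue; 384x512 float32, m along the optical axis (not along the pixel's ray), 0 where there is no reading.
- viewer.get_calibration(name): a dict with "intrinsics" (3x3 intrinsics, pixels), "origin" and "attitude" of the camera in the world. Camera axes: x right, y up, looking along -z (the intrinsics and any distortion apply to the point x, -y, -z); pixel columns grow to the right and rows downward; lengths in m; the calibration is good to about 2 mm. A picture is of the moment at which its call begins. get_calibration takes no time and is no camera call.
- workorder.hand_in(): hands the job in, once; it reports no verdict.
The state is a dict: "time_s": time; "q": joint angles; "dq": joint speeds; "joint_efforts": joint torques, N m; "eef_pos": TCP position; "eef_rot": TCP orientation; "wrist_force": force on the tool from outside, world axes, zero at the start; "torque": the same for the moment, N m; "opening": opening from 0.0 (shut) to 1.0 (fully open).
Only numpy, scipy, OpenCV 4.12 (cv2) and the standard library are available. Lean on these libraries where they do the work, as an engineer would, in place of code of your own. Each camera call takes 0.05 s, during which the arm holds its last target.

TASK

With a fingertip, push the spokes of the dial fixture round until the orange spoke points at the green field on the base plate, and leave it standing there. Then push the blue brake lever round until it is fully against its stop post, without disturbing the dial. Nothing needs to be gripped: leave the jar, the tape roll and the screwdriver where they are, and do not press the red stop button.

Things in the scene. Friction and masses are not known exactly. Their poses are not given: they have to be found in the camera images.
- fixture: Fixed aluminium base plate 290 x 440 mm, 15 mm thick, on the bench. Origin: on the bench surface under the dial's axis; the plate spans x -120 to +170 mm and y -130 to +310 mm of its own frame, z up. It carries the dial, the blue brake lever (pivot at x 0, y +215 mm), the lever's steel stop post (12 mm diameter, top 52 mm above the bench) and a red stop button.
- dial_axis (a point): Dial's vertical axis at mid height of the spokes, 47.5 mm above the bench. Disc of 70 mm radius (40 to 55 mm above the bench, nests and hub up to 69 mm) with 4 spokes 90 degrees apart, one orange, three black: bars 14 mm wide, 39.5 to 55.5 mm above the bench, sticking out from 70 to 140 mm radius, with 24 mm of free space between them and the plate below.
- pointer_tip (a point): Middle of the end of the orange spoke, 140 mm from the dial's axis, 47.5 mm above the bench. It turns with the dial.
- mark (a point): Where the tip of the orange spoke should come: 140 mm from the dial's axis along the plate's own +x, 47.5 mm above the bench, over the middle of the green field painted on the plate. The field is about 30 mm wide (across the spoke's end).
- dial (a joint): Turn of the dial in rad, positive anticlockwise seen from above. 0 or 6.283: the orange spoke points exactly at the middle of the green field. It turns both ways (stops only at -9 and +9) against a friction of 0.22 N m (about 2 N at a spoke) and stays where it is left. At the start anywhere from 0.75 to 5.53.
- brake_axis (a point): Point on the brake lever's vertical pivot, at the lever's mid height (47.5 mm above the bench). A fixed round boss of 20 mm radius, with the 16 mm radius lever hub on it, up to 60 mm above the bench.
- brake_tip (a point): Centre of the ball (22 mm diameter) at the end of the blue brake lever, 96 mm from its pivot, 47.5 mm above the bench. The lever is a bar 14 mm wide and 16 mm tall (39.5 to 55.5 mm above the bench).
- brake (a joint): Swing of the blue brake lever in rad, clockwise seen from above. 0: open, the lever points along the plate's own -x. 1.3: closed, against the stop post, swung over towards the plate's +y. It stays where it is left; friction 0.12 N m (about 2 N). At the start it is between 0 and 0.2.
- stop (a joint): Travel of the red stop button (28 mm diameter, yellow housing, at x +135, y +275 mm of the plate, top 37 mm above the bench): 0 up, 0.006 m fully pressed (6 N). Not to be pressed.
- jar: Loose amber jar with black cap, 42 mm diameter, 60 mm tall, origin under its centre. Bystander, beside the base plate.
- tape: Loose yellow tape roll lying flat, 84 mm diameter, 22 mm high, origin under its centre. Bystander, beside the base plate.
- driver: Loose short screwdriver, about 120 mm long and 26 mm high, lying on the base plate (15 mm above the bench) along the plate's +x edge, red handle towards the stop button; origin under its middle. Bystander.

How it is judged:
On the way, in this order (a step that is already met when the one before it is completed fails the run):
1. the orange spoke stands still, pointing at the green field, with the brake still open (horizontal distance between pointer_tip and mark below 0.016 m and velocity of joint dial between -0.05 and 0.05 rad/s and value of joint brake below 0.5 rad), for 0.3 s.
2. the brake lever is against its stop, the dial still at the mark (value of joint brake above 1.2 rad and horizontal distance between pointer_tip and mark below 0.016 m), for 0.2 s.
At the end, for the whole second after the job is handed in: The tip of the orange spoke is within 16 mm of the middle of the green field, the brake lever is within 0.1 rad of its stop, and both are at rest (all of step 2 and velocity of joint dial between -0.05 and 0.05 rad/s and velocity of joint brake between -0.05 and 0.05 rad/s); the robot touches nothing.
It fails at once if the brake lever is swung more than 0.5 rad while the orange spoke is not at the green field (over 16 mm off) (value of joint brake above 0.5 rad and horizontal distance between pointer_tip and mark above 0.016 m).
It fails at once if the red stop button is pressed (over 3 mm) (value of joint stop above 0.003 m).
It fails at once if the jar is lifted, tipped or moved by more than 25 mm (distance of jar from where it was at the start of the episode above 0.025 m or angle between jar's own z axis and vertical above 0.5 rad).
It fails at once if the tape roll is lifted or moved by more than 25 mm (distance of tape from where it was at the start of the episode above 0.025 m).
It fails at once if the screwdriver is lifted or moved by more than 25 mm (distance of driver from where it was at the start of the episode above 0.025 m).
It also fails if it takes over 72 s, if anything falls off the work surface, if the arm or the gripper's body presses on something with over 40 N, if the wrist force passes 120 N, or if a joint passes its speed limit or range.

## Working session

There is one attempt and no reset: what is moved stays moved. The work goes in short steps, Python scripts to look and compute and a tool call to move; the robot and the scene stay as the last step left them, time stands still between calls to the robot, and variables do not carry over. Pictures are saved under pics/ and viewed, and the job is handed in when it is done.

Besides the shell and the picture viewer there is one more tool, called after "Call:" as name(argument=value, ...), one argument or row to a line, values as JSON. move_arm: Moves the arm, as the interface text tells. Its arguments: {"type":"object","properties":{"increments":{"type":"array"},"gripper":{"type":"number"}},"required":["increments"]}

```bash
mkdir -p pics; cat > h.py <<'E'
import numpy as np, cv2
from bench import get_obs, viewer, workorder, ctrl
def snap(name,fn):
    p,d=viewer.camera(name); cv2.imwrite('pics/'+fn+'.png',cv2.cvtColor(p,cv2.COLOR_RGB2BGR)); np.savez('pics/'+fn+'.npz',p=p,d=d); return p,d
def att(c):
    a=np.array(c['attitude'],float)
    if a.shape==(3,3): return a
    from scipy.spatial.transform import Rotation as R
    return R.from_quat([a[1],a[2],a[3],a[0]]).as_matrix()
def pix2plane(name,u,v,z):
    c=viewer.get_calibration(name);K=np.array(c['intrinsics']);r=np.linalg.inv(K)@[u,v,1];r=att(c)@(r*[1,-1,-1]);o=np.array(c['origin'])
    return o+r*(z-o[2])/r[2]
E
python3 - <<'E'
from h import *
for n in('top','scene'): snap(n,n+'0'); print(viewer.get_calibration(n))
o=get_obs();print(o)
E
```

```text
{'intrinsics': array([[361.93817818,   0.        , 258.85377828],
       [  0.        , 361.93817818, 190.12865822],
       [  0.        ,   0.        ,   1.        ]]), 'origin': array([ 0.44199979, -0.03681262,  0.78521673]), 'attitude': array([ 0.70525794,  0.06251512, -0.06731703, -0.70297333])}
{'intrinsics': array([[431.47941324,   0.        , 255.90093979],
       [  0.        , 431.47941324, 196.29219951],
       [  0.        ,   0.        ,   1.        ]]), 'origin': array([1.08414183, 0.05910755, 0.73831431]), 'attitude': array([0.6128765 , 0.19247746, 0.23142621, 0.73060025])}
{'time_s': 0.1, 'q': array([-1.45725616e+00,  1.81454630e-01,  1.60788745e+00, -1.83225547e-05,
        1.35381933e+00, -2.06327596e-01]), 'dq': array([ 0.00081764, -0.00039387, -0.00286389,  0.00075369, -0.000261  ,
       -0.00040113]), 'joint_efforts': array([ 2.63260954e-04, -4.45876372e+01, -3.52238095e+01, -3.17632739e-04,
        4.10350083e-03,  3.33667106e-05]), 'eef_pos': array([ 0.18074265, -0.54533604,  0.230491  ]), 'eef_rot': array([-5.73738945e-04,  8.10692291e-01, -5.85471942e-01, -5.34930375e-04]), 'wrist_force': array([ 0.30555978, -0.73714923,  0.37935775]), 'torque': array([-0.04164611, -0.00038375, -0.00891287]), 'opening': 1.0001886678098066}
```

```bash
python3 -c "
import cv2
for n in('top0','scene0'):
    cv2.imwrite('pics/'+n+'b.png',cv2.resize(cv2.imread('pics/'+n+'.png'),(800,600),interpolation=3))"
```

```text
(no output)
```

View pics/top0b.png

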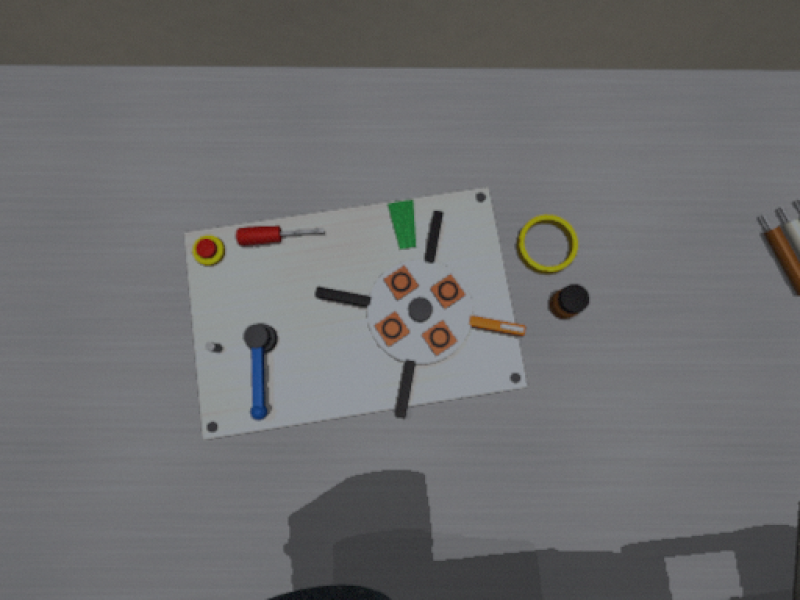

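View pics/scene0b.png

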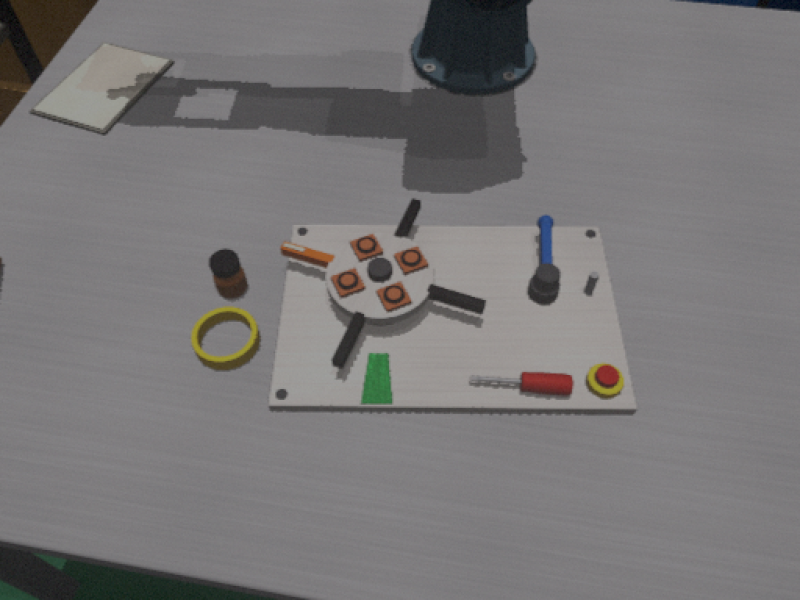

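The top view (800x600 scale) shows the dial hub at (420,309), the orange tip at (524,330), and the green field around (403,225). The lever pivot is at (258,337), its ball at (258,411), the stop post at (213,347) and the button at (207,248). The jar is at (573,300) and the tape at (547,243), both near the orange spoke.

```bash
cat > fit.py <<'E'
from h import *
s=.64
P=lambda u,v,z:pix2plane('top',u*s,v*s,z)[:2]
# plate corners in plate frame
pl=np.array([[170,310],[170,-130],[-120,-130],[-120,310]])/1e3
im=np.array([P(185,233,.015),P(489,188,.015),P(526,386,.015),P(204,438,.015)])
a=pl-pl.mean(0);b=im-im.mean(0)
th=np.arctan2((a[:,0]*b[:,1]-a[:,1]*b[:,0]).sum(),(a*b).sum())
R=np.array([[np.cos(th),-np.sin(th)],[np.sin(th),np.cos(th)]]);t=im.mean(0)-R@pl.mean(0)
E
python3 - <<'E'
from fit import *
print(th,t,(im-(pl@R.T+t))*1e3)
hub=P(420,309,.069);print('hub',hub,(hub-t)@R)
for n,u,v,z in[('otip',524,330,.055),('blk1',437,211,.055),('blk2',317,292,.055),('blk3',401,417,.055),('green',402,225,.015),('pivot',258,336,.06),('ball',258,411,.058),('post',209,346,.052),('btn',206,247,.037),('jar',574,299,.06),('tape',547,243,.022),('driverL',237,236,.03),('driverR',325,232,.025)]:
    p=P(u,v,z);q=(p-t)@R;print(n,p.round(4),'plate',q.round(4),np.degrees(np.arctan2(q[1],q[0])).round(1),np.hypot(*q).round(3))
from scipy.spatial.transform import Rotation as Ro
q=get_obs()['eef_rot'];print(Ro.from_quat([*q[1:],q[0]]).as_matrix().round(4),ctrl.grip_point_offset)
E
python3 -c "
import cv2
i=cv2.imread('pics/top0.png')[110:290,110:390];cv2.imwrite('pics/c.png',cv2.resize(i,(800,514),interpolation=2))"
```

```text
0.15860584353021767 [ 0.55957409 -0.06248491] [[-2.47128634 -2.42372988]
 [-2.65869975  0.92779014]
 [ 2.35195627  3.77304136]
 [ 2.77802983 -2.27710162]]
hub [ 0.55971676 -0.06150923] [0.00029498 0.00094089]
otip [ 0.5348 -0.1973] plate [-0.0457 -0.1292] -109.5 0.137
blk1 [ 0.6964 -0.0853] plate [ 0.1315 -0.0441] -18.6 0.139
blk2 [0.5841 0.0733] plate [0.0457 0.1302] 70.7 0.138
blk3 [ 0.4237 -0.0376] plate [-0.1303  0.046 ] 160.6 0.138
green [ 0.6893 -0.0381] plate [0.1319 0.0036] 1.6 0.132
pivot [0.5252 0.1466] plate [-0.0009  0.2119] 90.2 0.212
ball [0.4307 0.1423] plate [-0.0949  0.2226] 113.1 0.242
post [0.5129 0.2113] plate [-0.0028  0.2777] 90.6 0.278
btn [0.6496 0.2293] plate [0.135  0.2739] 63.8 0.305
jar [ 0.5752 -0.2631] plate [-0.0163 -0.2005] -94.6 0.201
tape [ 0.6617 -0.2412] plate [ 0.0727 -0.1926] -69.3 0.206
driverL [0.6675 0.1901] plate [0.1464 0.2323] 57.8 0.275
driverR [0.6753 0.0693] plate [0.1351 0.1119] 39.6 0.175
[[ 3.144e-01 -9.493e-01 -2.000e-04]
 [-9.493e-01 -3.144e-01  1.600e-03]
 [-1.500e-03 -3.000e-04 -1.000e+00]] 0.0187
```

View pics/c.png

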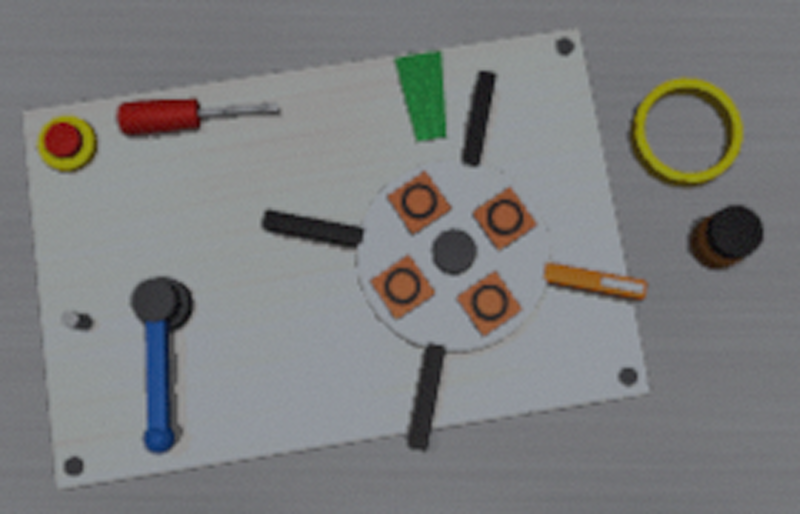

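```bash
cat > inc.py <<'E'
from fit import *
from scipy.spatial.transform import Rotation as Ro
hubp=np.array([.5596,-.062])
def inc(targets):
    o=get_obs();q=o['eef_rot'];M=Ro.from_quat([*q[1:],q[0]]).as_matrix()
    print('t',o['time_s'],'pos',o['eef_pos'].round(4),'F',o['wrist_force'].round(1))
    for T in targets: print((M.T@(np.array(T)-o['eef_pos'])).round(3))
def arc(c,r,a0,a1,n,z): 
    return [[c[0]+r*np.cos(a),c[1]+r*np.sin(a),z] for a in np.radians(np.linspace(a0,a1,n))]
E
python3 -c "
from inc import *
inc(arc(hubp,.1125,-127,-127,1,.231)+arc(hubp,.1125,-127,-127,1,.037))"
```

```text
t 0.1 pos [ 0.1807 -0.5453  0.2305] F [ 0.3 -0.7  0.4]
[-0.276 -0.419  0.   ]
[-0.275 -0.419  0.194]
```

Call:
move_arm(
  gripper=0,
  increments=[
    {"tx":-0.276,"ty":-0.419,"tz":0},
    {"tx":-0.276,"ty":-0.419,"tz":0},
    {"tx":-0.276,"ty":-0.419,"tz":0},
    {"tx":-0.276,"ty":-0.419,"tz":0},
    {"tx":-0.276,"ty":-0.419,"tz":0},
    {"tx":-0.276,"ty":-0.419,"tz":0},
    {"tx":-0.276,"ty":-0.419,"tz":0},
    {"tx":-0.276,"ty":-0.419,"tz":0},
    {"tx":-0.276,"ty":-0.419,"tz":0},
    {"tx":-0.276,"ty":-0.419,"tz":0},
    {"tx":-0.276,"ty":-0.419,"tz":0},
    {"tx":-0.276,"ty":-0.419,"tz":0},
    {"tx":-0.276,"ty":-0.419,"tz":0},
    {"tx":-0.276,"ty":-0.419,"tz":0},
    {"tx":-0.276,"ty":-0.419,"tz":0.05},
    {"tx":-0.276,"ty":-0.419,"tz":0.08},
  ],
)

```text
validation failed for argument at $.in...
```

```bash
python3 -c "
from inc import *
inc(arc(hubp,.1125,-127,-127,1,.037))
print(get_obs()['opening'])
for n in('top','scene'): snap(n,n+'1')
a=np.hstack([cv2.imread('pics/top1.png'),cv2.imread('pics/scene1.png')]);cv2.imwrite('pics/p1.png',cv2.resize(a,(800,300)))
i=cv2.imread('pics/scene1.png')[60:260,130:400];cv2.imwrite('pics/c1.png',cv2.resize(i,(800,592),interpolation=2))"
```

```text
t 0.1 pos [ 0.1807 -0.5453  0.2305] F [ 0.3 -0.7  0.4]
[-0.275 -0.419  0.194]
1.0001886678098066
```

View pics/p1.png

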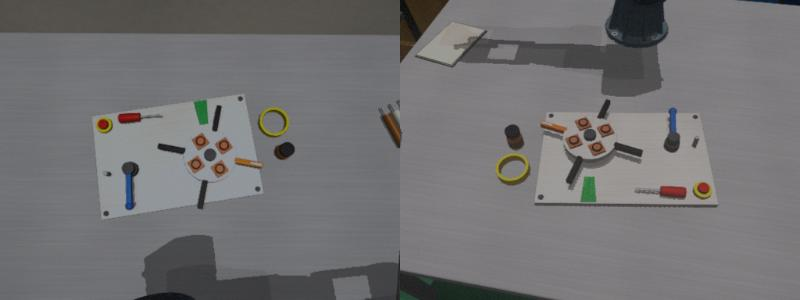

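View pics/c1.png

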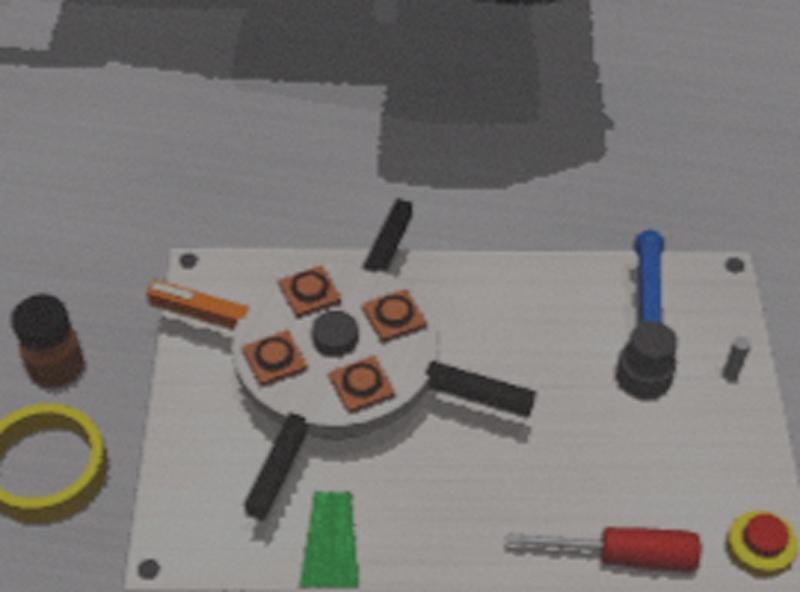

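The scene is unchanged because the move was refused on its argument format. I'll try a row with all four keys.

Call:
move_arm(
  gripper=0,
  increments=[
    {"tx":-0.02,"ty":-0.03,"tz":0.0,"turn":0.0},
    {"tx":-0.04,"ty":-0.06,"tz":0.0,"turn":0.0},
  ],
)

```text
time_s: 0.37
eef_pos: [0.2246, -0.4891, 0.2308]
eef_rot: [-0.0, 0.81, -0.587, -0.0]
wrist_force: [1.0, 0.7, 0.4]
opening: 0.747
```

Call:
move_arm(
  increments=[
    {"tx":-0.236,"ty":-0.359,"tz":0.0,"turn":0.0},
    {"tx":-0.236,"ty":-0.359,"tz":0.0,"turn":0.0},
    {"tx":-0.236,"ty":-0.359,"tz":0.0,"turn":0.0},
    {"tx":-0.236,"ty":-0.359,"tz":0.0,"turn":0.0},
    {"tx":-0.236,"ty":-0.359,"tz":0.0,"turn":0.0},
    {"tx":-0.236,"ty":-0.359,"tz":0.0,"turn":0.0},
    {"tx":-0.236,"ty":-0.359,"tz":0.0,"turn":0.0},
    {"tx":-0.236,"ty":-0.359,"tz":0.0,"turn":0.0},
    {"tx":-0.236,"ty":-0.359,"tz":0.0,"turn":0.0},
    {"tx":-0.236,"ty":-0.359,"tz":0.0,"turn":0.0},
    {"tx":-0.236,"ty":-0.359,"tz":0.0,"turn":0.0},
    {"tx":-0.236,"ty":-0.359,"tz":0.0,"turn":0.0},
    {"tx":-0.236,"ty":-0.359,"tz":0.05,"turn":0.0},
    {"tx":-0.236,"ty":-0.359,"tz":0.08,"turn":0.0},
    {"tx":-0.236,"ty":-0.359,"tz":0.08,"turn":0.0},
  ],
)

```text
time_s: 1.62
eef_pos: [0.4866, -0.1501, 0.1442]
eef_rot: [0.001, 0.811, -0.586, -0.006]
wrist_force: [-1.4, 0.5, -0.9]
opening: 0.005
```

```bash
python3 -c "
from inc import *
inc(arc(hubp,.1125,-127,-127,1,.037))
print(get_obs()['opening'])
for n in('top','scene'): snap(n,n+'1')
a=np.hstack([cv2.imread('pics/top1.png'),cv2.imread('pics/scene1.png')]);cv2.imwrite('pics/p1.png',cv2.resize(a,(800,300)))
i=cv2.imread('pics/scene1.png')[60:260,130:400];cv2.imwrite('pics/c1.png',cv2.resize(i,(800,592),interpolation=2))"
```

```text
t 1.6167 pos [ 0.4866 -0.1501  0.1442] F [-1.4  0.5 -0.9]
[ 0.004 -0.005  0.107]
0.005132443328147725
```

View pics/c1.png

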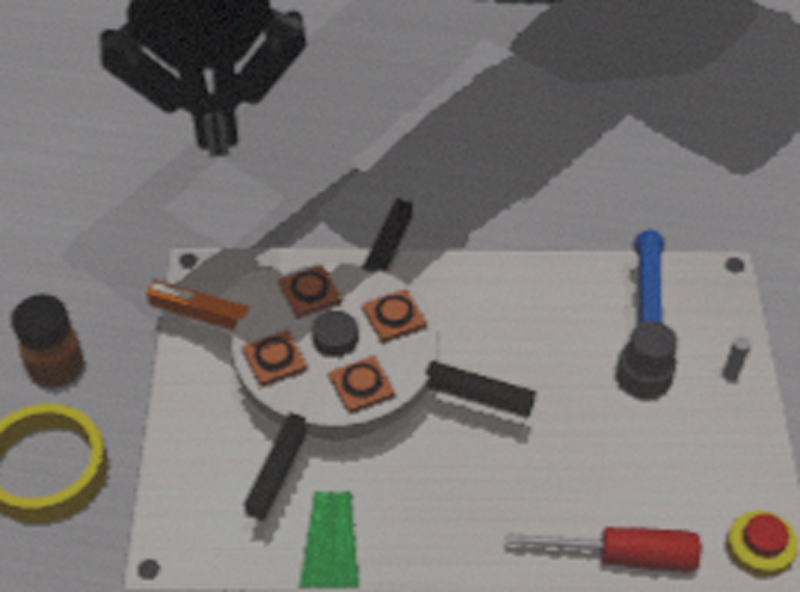

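The closed fingertip is at about (215,150) in the crop, and nothing else has moved. Next I'll lower it between the orange spoke and the nearest black spoke.

Call:
move_arm(
  increments=[
    {"tx":0.004,"ty":-0.005,"tz":0.03,"turn":0.0},
    {"tx":0.004,"ty":-0.005,"tz":0.06,"turn":0.0},
    {"tx":0.004,"ty":-0.005,"tz":0.09,"turn":0.0},
    {"tx":0.004,"ty":-0.005,"tz":0.107,"turn":0.0},
    {"tx":0.004,"ty":-0.005,"tz":0.107,"turn":0.0},
    {"tx":0.004,"ty":-0.005,"tz":0.107,"turn":0.0},
  ],
)

```text
time_s: 2.22
eef_pos: [0.4988, -0.1555, 0.0461]
eef_rot: [-0.0, 0.81, -0.586, 0.001]
wrist_force: [-0.5, 0.3, 0.4]
opening: -0.003
```

```bash
python3 -c "
from inc import *
inc(arc(hubp,.1125,-122,-65,20,.037))
snap('scene','s2')
i=cv2.imread('pics/s2.png')[60:260,130:400];cv2.imwrite('pics/c2.png',cv2.resize(i,(800,592),interpolation=2))"
```

```text
t 2.2167 pos [ 0.4988 -0.1555  0.0461] F [-0.5  0.3  0.4]
[ 0.002 -0.001  0.009]
[ 0.007 -0.004  0.009]
[ 0.011 -0.009  0.009]
[ 0.015 -0.013  0.009]
[ 0.019 -0.017  0.009]
[ 0.022 -0.022  0.009]
[ 0.025 -0.027  0.009]
[ 0.028 -0.032  0.009]
[ 0.031 -0.037  0.009]
[ 0.034 -0.043  0.009]
[ 0.036 -0.048  0.009]
[ 0.038 -0.054  0.009]
[ 0.039 -0.059  0.009]
[ 0.041 -0.065  0.009]
[ 0.042 -0.071  0.009]
[ 0.042 -0.077  0.009]
[ 0.043 -0.083  0.009]
[ 0.043 -0.088  0.009]
[ 0.043 -0.094  0.009]
[ 0.042 -0.1    0.009]
```

View pics/c2.png

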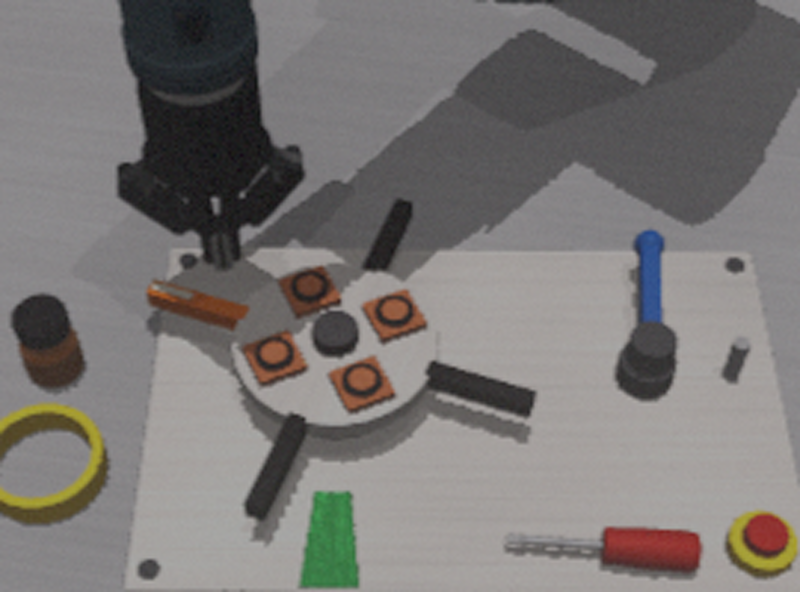

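The fingertip is down behind the orange spoke and free of contact. Now the first arc.

Call:
move_arm(
  increments=[
    {"tx":0.002,"ty":-0.001,"tz":0.004,"turn":0.0},
    {"tx":0.007,"ty":-0.004,"tz":0.007,"turn":0.0},
    {"tx":0.011,"ty":-0.009,"tz":0.007,"turn":0.0},
    {"tx":0.015,"ty":-0.013,"tz":0.007,"turn":0.0},
    {"tx":0.019,"ty":-0.017,"tz":0.007,"turn":0.0},
    {"tx":0.022,"ty":-0.022,"tz":0.007,"turn":0.0},
    {"tx":0.025,"ty":-0.027,"tz":0.007,"turn":0.0},
    {"tx":0.028,"ty":-0.032,"tz":0.007,"turn":0.0},
    {"tx":0.031,"ty":-0.037,"tz":0.007,"turn":0.0},
    {"tx":0.034,"ty":-0.043,"tz":0.007,"turn":0.0},
    {"tx":0.036,"ty":-0.048,"tz":0.007,"turn":0.0},
    {"tx":0.038,"ty":-0.054,"tz":0.007,"turn":0.0},
    {"tx":0.039,"ty":-0.059,"tz":0.007,"turn":0.0},
    {"tx":0.041,"ty":-0.065,"tz":0.007,"turn":0.0},
    {"tx":0.042,"ty":-0.071,"tz":0.007,"turn":0.0},
    {"tx":0.042,"ty":-0.077,"tz":0.007,"turn":0.0},
    {"tx":0.043,"ty":-0.083,"tz":0.007,"turn":0.0},
    {"tx":0.043,"ty":-0.088,"tz":0.007,"turn":0.0},
    {"tx":0.043,"ty":-0.094,"tz":0.007,"turn":0.0},
    {"tx":0.042,"ty":-0.1,"tz":0.007,"turn":0.0},
  ],
)

```text
time_s: 3.93
eef_pos: [0.6065, -0.1627, 0.0374]
eef_rot: [0.0, 0.811, -0.586, 0.0]
wrist_force: [-2.9, 0.7, -1.1]
opening: -0.002
```

```bash
python3 -c "
from inc import *
p=get_obs()['eef_pos'][:2]-hubp;print(np.degrees(np.arctan2(p[1],p[0])),np.hypot(*p))
inc(arc(hubp,.1125,-64,-12,18,.039))
snap('scene','s3')
i=cv2.imread('pics/s3.png')[60:260,130:400];cv2.imwrite('pics/c3.png',cv2.resize(i,(800,592),interpolation=2))"
```

```text
-65.05198162814816 0.11109680266953502
t 3.9333 pos [ 0.6065 -0.1627  0.0374] F [-2.9  0.7 -1.1]
[ 0.001 -0.002 -0.002]
[ 0.    -0.008 -0.002]
[-0.001 -0.014 -0.002]
[-0.003 -0.02  -0.002]
[-0.005 -0.025 -0.002]
[-0.007 -0.031 -0.002]
[-0.009 -0.037 -0.002]
[-0.012 -0.042 -0.002]
[-0.015 -0.047 -0.002]
[-0.018 -0.052 -0.002]
[-0.022 -0.057 -0.002]
[-0.026 -0.061 -0.002]
[-0.03  -0.066 -0.002]
[-0.034 -0.07  -0.002]
[-0.039 -0.074 -0.002]
[-0.044 -0.078 -0.002]
[-0.048 -0.081 -0.002]
[-0.054 -0.084 -0.002]
```

View pics/c3.png

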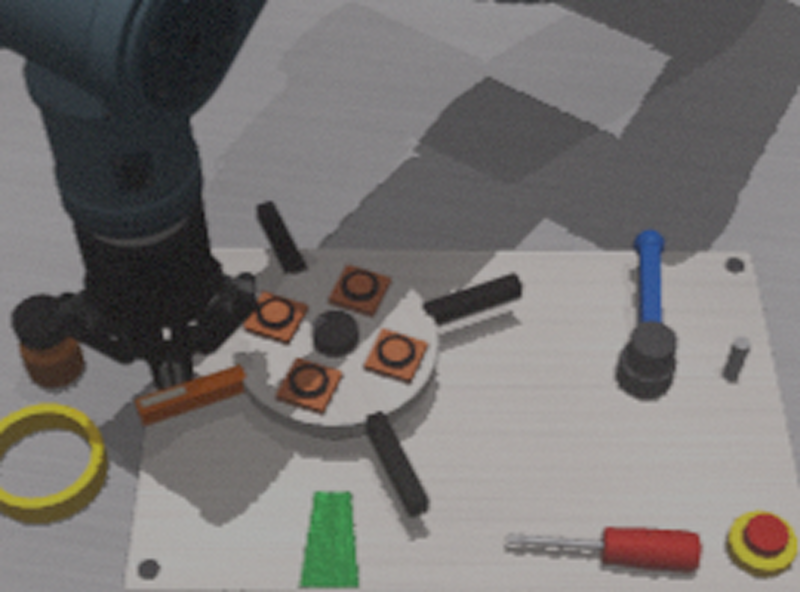

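The orange spoke has turned about half way, with its end at (190,395), and the jar and tape haven't moved. I'll continue the arc.

Call:
move_arm(
  increments=[
    {"tx":0.001,"ty":-0.002,"tz":-0.001,"turn":0.0},
    {"tx":0.0,"ty":-0.008,"tz":-0.001,"turn":0.0},
    {"tx":-0.001,"ty":-0.014,"tz":-0.001,"turn":0.0},
    {"tx":-0.003,"ty":-0.02,"tz":-0.001,"turn":0.0},
    {"tx":-0.005,"ty":-0.025,"tz":-0.001,"turn":0.0},
    {"tx":-0.007,"ty":-0.031,"tz":-0.001,"turn":0.0},
    {"tx":-0.009,"ty":-0.037,"tz":-0.001,"turn":0.0},
    {"tx":-0.012,"ty":-0.042,"tz":-0.001,"turn":0.0},
    {"tx":-0.015,"ty":-0.047,"tz":-0.001,"turn":0.0},
    {"tx":-0.018,"ty":-0.052,"tz":-0.001,"turn":0.0},
    {"tx":-0.022,"ty":-0.057,"tz":-0.001,"turn":0.0},
    {"tx":-0.026,"ty":-0.061,"tz":-0.001,"turn":0.0},
    {"tx":-0.03,"ty":-0.066,"tz":-0.001,"turn":0.0},
    {"tx":-0.034,"ty":-0.07,"tz":-0.001,"turn":0.0},
    {"tx":-0.039,"ty":-0.074,"tz":-0.001,"turn":0.0},
    {"tx":-0.044,"ty":-0.078,"tz":-0.001,"turn":0.0},
    {"tx":-0.048,"ty":-0.081,"tz":-0.001,"turn":0.0},
    {"tx":-0.054,"ty":-0.084,"tz":-0.001,"turn":0.0},
    {"tx":-0.054,"ty":-0.084,"tz":-0.001,"turn":0.0},
  ],
)

```text
time_s: 5.57
eef_pos: [0.6692, -0.0836, 0.0384]
eef_rot: [-0.0, 0.811, -0.585, 0.0]
wrist_force: [0.4, 0.7, 0.4]
opening: 0.002
```

```bash
python3 -c "
from inc import *
p=get_obs()['eef_pos'][:2]-hubp;print(np.degrees(np.arctan2(p[1],p[0])),np.hypot(*p))
inc(arc(hubp,.1125,-12,-2,6,.039))
snap('scene','s4');snap('top','t4')
i=cv2.imread('pics/s4.png')[60:260,130:400];cv2.imwrite('pics/c4.png',cv2.resize(i,(800,592),interpolation=2))
i=cv2.imread('pics/t4.png')[110:290,110:390];cv2.imwrite('pics/d4.png',cv2.resize(i,(800,514),interpolation=2))"
```

```text
-11.149010143766011 0.11166434107650167
t 5.5667 pos [ 0.6692 -0.0836  0.0384] F [0.4 0.7 0.4]
[ 0.002  0.    -0.001]
[-0.002 -0.002 -0.001]
[-0.005 -0.004 -0.001]
[-0.009 -0.005 -0.001]
[-0.012 -0.007 -0.001]
[-0.016 -0.008 -0.001]
```

View pics/c4.png

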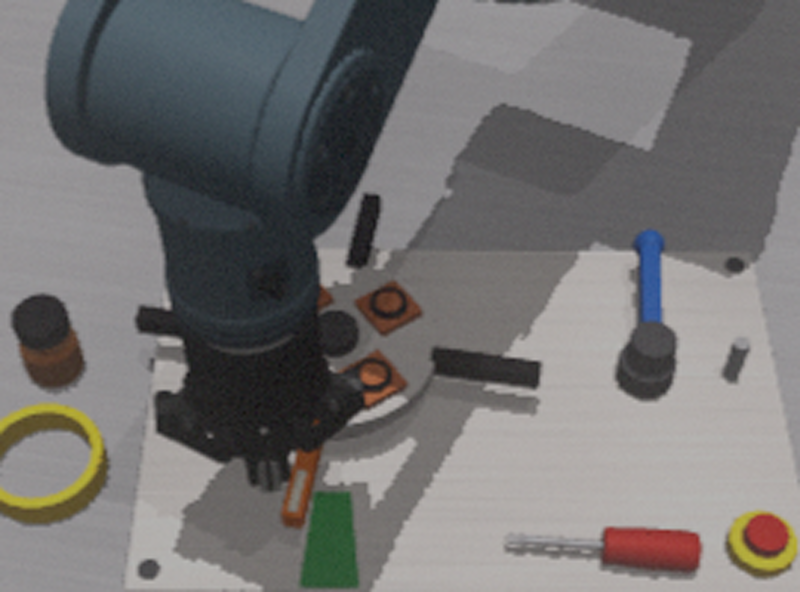

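View pics/d4.png

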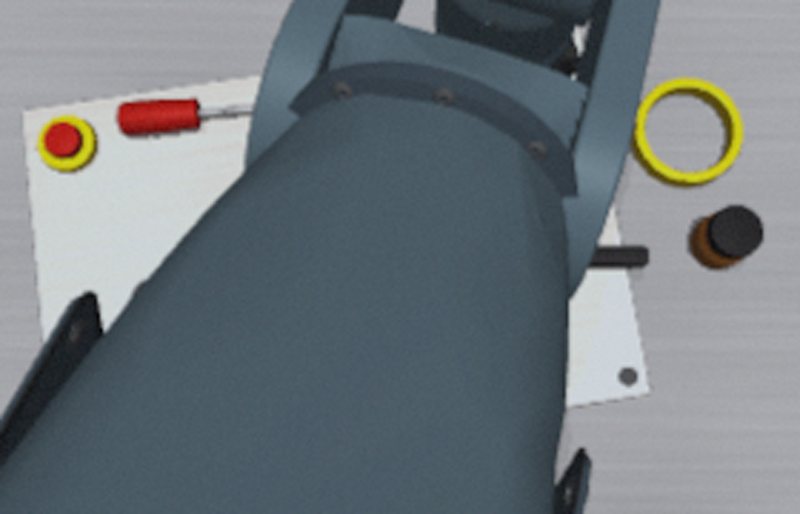

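The orange tip is now at (293,520) in the crop, just short of the green field. I'll measure the remaining angle from the spoke ends.

```bash
python3 -c "
from inc import *
g=lambda u,v,z=.0555:pix2plane('scene',130+u/2.963,60+v/2.963,z)[:2]
def ang(p,c=None):
    d=p-c;return np.degrees(np.arctan2(d[1],d[0])).round(1),np.hypot(*d).round(4)
hub=g(339,330,.069);print(hub)
for c in (hub,hubp): print([ang(g(*x),c) for x in[(293,516),(540,371),(371,196),(138,318)]],'green',[ang(g(*x,.015),c) for x in[(333,492),(329,586)]])
print('pre', [ang(P(*x,.015),hubp) for x in [(402,201),(407,248)]])
"
```

```text
[ 0.56710565 -0.057303  ]
[(np.float64(-1.1), np.float64(0.1374)), (np.float64(89.8), np.float64(0.1357)), (np.float64(-178.8), np.float64(0.1378)), (np.float64(-88.7), np.float64(0.14))] green [(np.float64(7.7), np.float64(0.0933)), (np.float64(8.3), np.float64(0.1621))]
[(np.float64(0.8), np.float64(0.1449)), (np.float64(86.7), np.float64(0.1406)), (np.float64(179.2), np.float64(0.1303)), (np.float64(-85.5), np.float64(0.1357))] green [(np.float64(9.8), np.float64(0.1014)), (np.float64(9.5), np.float64(0.1702))]
pre [(np.float64(8.3), np.float64(0.1672)), (np.float64(9.9), np.float64(0.0974))]
```

Call:
move_arm(
  increments=[
    {"tx":-0.002,"ty":-0.002,"tz":0.0,"turn":0.0},
    {"tx":-0.005,"ty":-0.004,"tz":0.0,"turn":0.0},
    {"tx":-0.009,"ty":-0.005,"tz":0.0,"turn":0.0},
    {"tx":-0.012,"ty":-0.007,"tz":0.0,"turn":0.0},
    {"tx":-0.014,"ty":-0.008,"tz":0.0,"turn":0.0},
    {"tx":-0.0155,"ty":-0.008,"tz":0.0,"turn":0.0},
    {"tx":-0.0155,"ty":-0.008,"tz":0.0,"turn":0.0},
    {"tx":-0.0155,"ty":-0.008,"tz":0.0,"turn":0.0},
  ],
)

```text
time_s: 6.33
eef_pos: [0.6716, -0.0675, 0.0383]
eef_rot: [-0.0, 0.811, -0.585, 0.0]
wrist_force: [0.4, -0.2, -0.6]
opening: -0.001
```

```bash
python3 -c "
from inc import *
p=get_obs()['eef_pos'][:2]-hubp;print(np.degrees(np.arctan2(p[1],p[0])),np.hypot(*p))
inc([])
snap('scene','s5')
i=cv2.imread('pics/s5.png')[60:260,130:400];cv2.imwrite('pics/c5.png',cv2.resize(i,(800,592),interpolation=2))"
```

```text
-2.8039972723993767 0.11211782113090885
t 6.3333 pos [ 0.6716 -0.0675  0.0383] F [ 0.4 -0.2 -0.6]
```

View pics/c5.png

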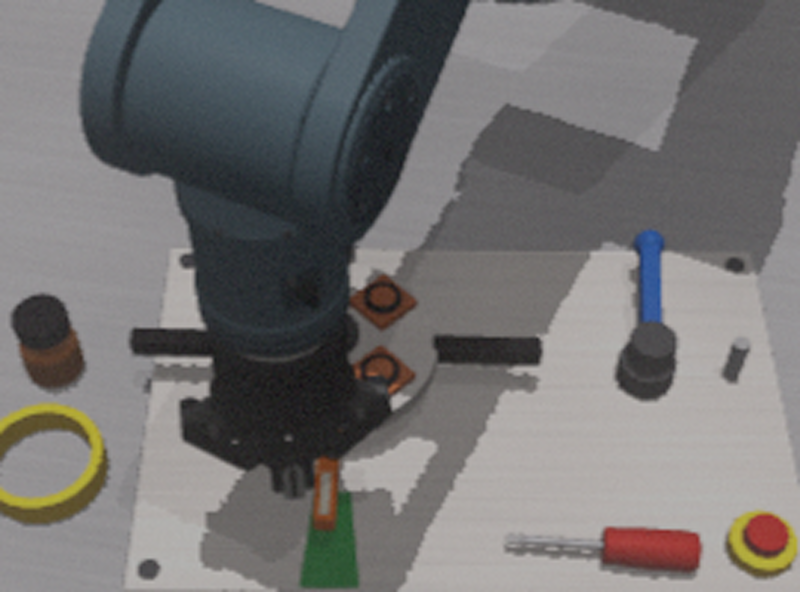

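The orange spoke now stands over the green field, with its tip at (325,525). I'll back off, lift clear and go round to the lever side, then check from above.

```bash
python3 -c "
from inc import *
piv=np.array([.5252,.1466])
e=piv+R@np.array([-.078,-.045]);print(e)
M=np.array([[.3144,-.9493,0],[-.9493,-.3144,0],[0,0,-1]])
print('route',[ (M.T@(np.array(T)-get_obs()['eef_pos'])).round(3) for T in [[.6716,-.0675,.14],[*e,.14]]])"
```

```text
[0.4552864  0.08984537]
route [array([-0.   , -0.   , -0.102]), array([-0.217,  0.156, -0.102])]
```

Call:
move_arm(
  increments=[
    {"tx":0.004,"ty":0.002,"tz":0.0,"turn":0.0},
    {"tx":0.01,"ty":0.004,"tz":0.0,"turn":0.0},
    {"tx":0.014,"ty":0.005,"tz":0.0,"turn":0.0},
    {"tx":0.014,"ty":0.005,"tz":-0.03,"turn":0.0},
    {"tx":0.014,"ty":0.005,"tz":-0.06,"turn":0.0},
    {"tx":0.014,"ty":0.005,"tz":-0.09,"turn":0.0},
    {"tx":0.014,"ty":0.005,"tz":-0.11,"turn":0.0},
    {"tx":0.014,"ty":0.005,"tz":-0.11,"turn":0.0},
  ],
)

```text
time_s: 7.05
eef_pos: [0.6744, -0.0844, 0.1548]
eef_rot: [-0.002, 0.811, -0.586, 0.005]
wrist_force: [1.8, -0.5, 0.8]
opening: -0.003
```

```bash
python3 -c "
from inc import *
piv=np.array([.5252,.1466])
e=piv+R@np.array([-.078,-.045]);
inc([[*e,.149]])"
```

```text
t 7.05 pos [ 0.6744 -0.0844  0.1548] F [ 1.8 -0.5  0.8]
[-0.234  0.153  0.003]
```

Call:
move_arm(
  increments=[
    {"tx":-0.234,"ty":0.153,"tz":0.0,"turn":0.0},
    {"tx":-0.234,"ty":0.153,"tz":0.0,"turn":0.0},
    {"tx":-0.234,"ty":0.153,"tz":0.0,"turn":0.0},
    {"tx":-0.234,"ty":0.153,"tz":0.0,"turn":0.0},
    {"tx":-0.234,"ty":0.153,"tz":0.0,"turn":0.0},
    {"tx":-0.234,"ty":0.153,"tz":0.0,"turn":0.0},
    {"tx":-0.234,"ty":0.153,"tz":0.0,"turn":0.0},
    {"tx":-0.234,"ty":0.153,"tz":0.0,"turn":0.0},
    {"tx":-0.234,"ty":0.153,"tz":0.0,"turn":0.0},
    {"tx":-0.234,"ty":0.153,"tz":0.0,"turn":0.0},
    {"tx":-0.234,"ty":0.153,"tz":0.0,"turn":0.0},
    {"tx":-0.234,"ty":0.153,"tz":0.0,"turn":0.0},
  ],
)

```text
time_s: 8.05
eef_pos: [0.4533, 0.0904, 0.1483]
eef_rot: [-0.0, 0.81, -0.586, 0.0]
wrist_force: [-0.6, -0.4, 0.7]
opening: 0.002
```

```bash
python3 -c "
from inc import *
piv=np.array([.5252,.1466])
e=piv+R@np.array([-.078,-.045]);
inc([[*e,.149],[*e,.040]])
snap('scene','s6');snap('top','t6')
i=cv2.imread('pics/s6.png')[60:260,130:400];cv2.imwrite('pics/c6.png',cv2.resize(i,(800,592),interpolation=2))
i=cv2.imread('pics/t6.png')[110:290,110:390];cv2.imwrite('pics/d6.png',cv2.resize(i,(800,514),interpolation=2))"
```

```text
t 8.05 pos [0.4533 0.0904 0.1483] F [-0.6 -0.4  0.7]
[ 0.001 -0.002 -0.001]
[ 0.001 -0.002  0.108]
```

View pics/c6.png

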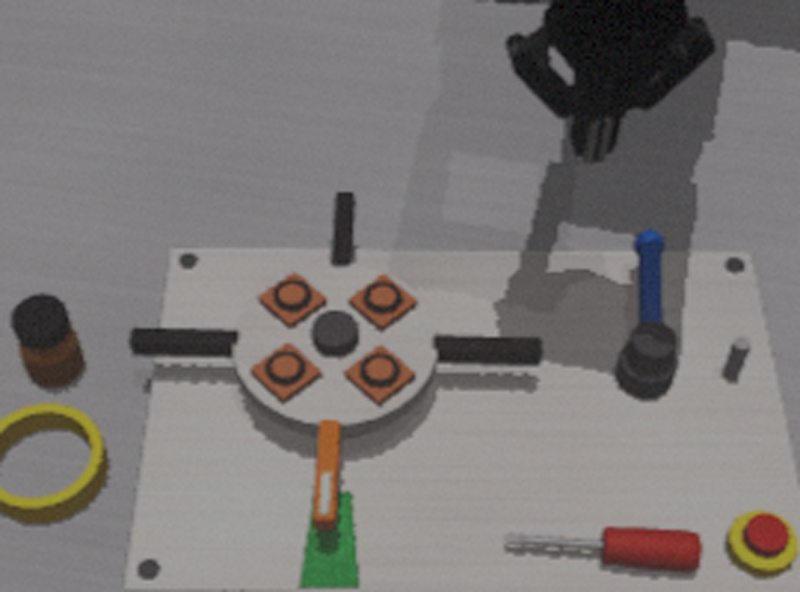

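View pics/d6.png

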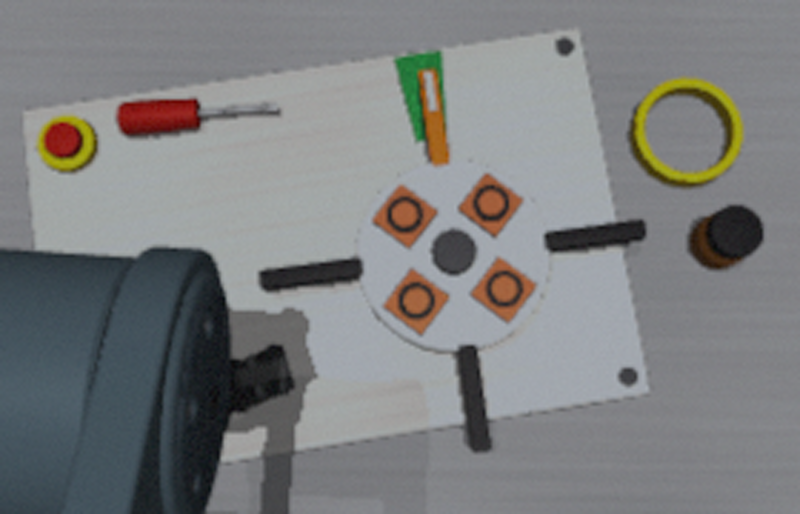

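```bash
python3 -c "
from inc import *
k=.35
g=lambda u,v,z=.0555:pix2plane('top',110+u*k,110+v*k,z)[:2]
A=lambda p,c:(np.degrees(np.arctan2(*(p-c)[::-1])).round(1),np.hypot(*(p-c)).round(3))
c=g(454,251,.069);print(c)
print([A(g(*x),c) for x in[(428,70),(261,281),(480,450),(645,230)]],'green',[A(g(*x,.015),c) for x in[(418,55),(431,139)]])
"
```

```text
[ 0.55953466 -0.06170936]
[(np.float64(7.6), np.float64(0.139)), (np.float64(98.3), np.float64(0.138)), (np.float64(-172.5), np.float64(0.138)), (np.float64(-82.5), np.float64(0.139))] green [(np.float64(9.0), np.float64(0.166)), (np.float64(9.2), np.float64(0.097))]
```

The top view shows the orange tip at (428,70), at 7.8° against 9.1° for the field. That is about 3 mm off, inside the 16 mm allowed, and nothing else has moved. Now I'll lower beside the lever.

Call:
move_arm(
  increments=[
    {"tx":0.001,"ty":-0.002,"tz":0.03,"turn":0.0},
    {"tx":0.001,"ty":-0.002,"tz":0.06,"turn":0.0},
    {"tx":0.001,"ty":-0.002,"tz":0.09,"turn":0.0},
    {"tx":0.001,"ty":-0.002,"tz":0.108,"turn":0.0},
    {"tx":0.001,"ty":-0.002,"tz":0.108,"turn":0.0},
    {"tx":0.001,"ty":-0.002,"tz":0.108,"turn":0.0},
  ],
)

```text
time_s: 8.65
eef_pos: [0.4539, 0.0907, 0.0396]
eef_rot: [0.001, 0.81, -0.586, -0.001]
wrist_force: [0.6, -0.2, 1.0]
opening: -0.003
```

```bash
python3 -c "
from inc import *
piv=np.array([.5252,.1466])
inc([[piv[0]+r*np.cos(a),piv[1]+r*np.sin(a),.040] for a,r in zip(np.radians(np.linspace(216,138,20)),np.r_[np.linspace(.089,.081,5),[.081]*15])])"
```

```text
t 8.65 pos [0.4539 0.0907 0.0396] F [ 0.6 -0.2  1. ]
[-0.004 -0.    -0.   ]
[-0.01  -0.001 -0.   ]
[-0.017 -0.001 -0.   ]
[-0.023 -0.003 -0.   ]
[-0.029 -0.004 -0.   ]
[-0.035 -0.004 -0.   ]
[-0.04  -0.005 -0.   ]
[-0.046 -0.006 -0.   ]
[-0.052 -0.007 -0.   ]
[-0.057 -0.009 -0.   ]
[-0.063 -0.011 -0.   ]
[-0.068 -0.013 -0.   ]
[-0.073 -0.016 -0.   ]
[-0.078 -0.019 -0.   ]
[-0.083 -0.023 -0.   ]
[-0.087 -0.027 -0.   ]
[-0.091 -0.031 -0.   ]
[-0.095 -0.035 -0.   ]
[-0.098 -0.04  -0.   ]
[-0.101 -0.045 -0.   ]
```

Call:
move_arm(
  increments=[
    {"tx":-0.004,"ty":0.0,"tz":0.0,"turn":0.0},
    {"tx":-0.01,"ty":-0.001,"tz":0.0,"turn":0.0},
    {"tx":-0.017,"ty":-0.001,"tz":0.0,"turn":0.0},
    {"tx":-0.023,"ty":-0.003,"tz":0.0,"turn":0.0},
    {"tx":-0.029,"ty":-0.004,"tz":0.0,"turn":0.0},
    {"tx":-0.035,"ty":-0.004,"tz":0.0,"turn":0.0},
    {"tx":-0.04,"ty":-0.005,"tz":0.0,"turn":0.0},
    {"tx":-0.046,"ty":-0.006,"tz":0.0,"turn":0.0},
    {"tx":-0.052,"ty":-0.007,"tz":0.0,"turn":0.0},
    {"tx":-0.057,"ty":-0.009,"tz":0.0,"turn":0.0},
    {"tx":-0.063,"ty":-0.011,"tz":0.0,"turn":0.0},
    {"tx":-0.068,"ty":-0.013,"tz":0.0,"turn":0.0},
    {"tx":-0.073,"ty":-0.016,"tz":0.0,"turn":0.0},
    {"tx":-0.078,"ty":-0.019,"tz":0.0,"turn":0.0},
    {"tx":-0.083,"ty":-0.023,"tz":0.0,"turn":0.0},
    {"tx":-0.087,"ty":-0.027,"tz":0.0,"turn":0.0},
    {"tx":-0.091,"ty":-0.031,"tz":0.0,"turn":0.0},
    {"tx":-0.095,"ty":-0.035,"tz":0.0,"turn":0.0},
    {"tx":-0.098,"ty":-0.04,"tz":0.0,"turn":0.0},
    {"tx":-0.101,"ty":-0.045,"tz":0.0,"turn":0.0},
  ],
)

```text
time_s: 10.32
eef_pos: [0.4656, 0.2014, 0.0402]
eef_rot: [0.0, 0.811, -0.585, -0.0]
wrist_force: [-0.8, -2.3, -1.4]
opening: -0.002
```

```bash
python3 -c "
from inc import *
piv=np.array([.5252,.1466])
p=get_obs()['eef_pos'][:2]-piv;print(np.degrees(np.arctan2(p[1],p[0])),np.hypot(*p))
inc(arc(piv,.081,136,124,7,.039))
snap('scene','s7')
i=cv2.imread('pics/s7.png')[60:260,130:400];cv2.imwrite('pics/c7.png',cv2.resize(i,(800,592),interpolation=2))"
```

```text
137.42396357574418 0.08099983168105375
t 10.3167 pos [0.4656 0.2014 0.0402] F [-0.8 -2.3 -1.4]
[-0.001 -0.002  0.001]
[-0.002 -0.004  0.001]
[-0.003 -0.007  0.001]
[-0.004 -0.009  0.001]
[-0.005 -0.012  0.001]
[-0.006 -0.015  0.001]
[-0.007 -0.018  0.001]
```

View pics/c7.png

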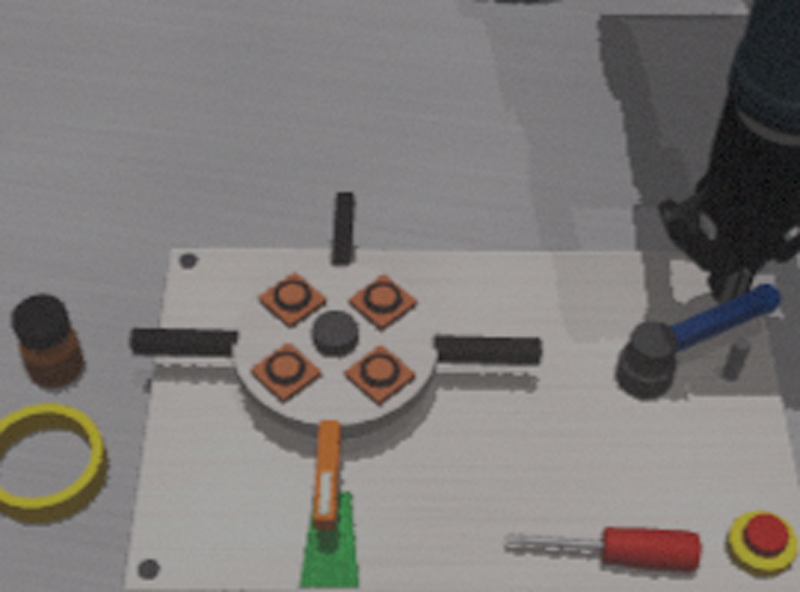

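The lever, with its ball at (766,296), is nearly at the post, and the dial hasn't moved. I'll push on gently while watching the force.

Call:
move_arm(
  increments=[
    {"tx":-0.001,"ty":-0.002,"tz":0.0,"turn":0.0},
    {"tx":-0.002,"ty":-0.004,"tz":0.0,"turn":0.0},
    {"tx":-0.003,"ty":-0.007,"tz":0.0,"turn":0.0},
    {"tx":-0.004,"ty":-0.009,"tz":0.0,"turn":0.0},
    {"tx":-0.004,"ty":-0.01,"tz":0.0,"turn":0.0},
    {"tx":-0.004,"ty":-0.01,"tz":0.0,"turn":0.0},
  ],
)

```text
time_s: 10.87
eef_pos: [0.4737, 0.2082, 0.0403]
eef_rot: [-0.0, 0.811, -0.586, -0.0]
wrist_force: [-1.0, -0.5, 0.2]
opening: -0.004
```

Call:
move_arm(
  increments=[
    {"tx":0.0,"ty":-0.001,"tz":0.0,"turn":0.0},
    {"tx":-0.001,"ty":-0.002,"tz":0.0,"turn":0.0},
    {"tx":-0.001,"ty":-0.003,"tz":0.0,"turn":0.0},
    {"tx":-0.001,"ty":-0.003,"tz":0.0,"turn":0.0},
  ],
)

```text
time_s: 11.2
eef_pos: [0.4762, 0.21, 0.0403]
eef_rot: [-0.0, 0.811, -0.586, -0.0]
wrist_force: [-1.0, 0.2, -0.4]
opening: 0.001
```

```bash
python3 -c "
from inc import *
inc([])
snap('scene','s8')
i=cv2.imread('pics/s8.png')[110:230,300:400];cv2.imwrite('pics/c8.png',cv2.resize(i,(500,600),interpolation=2))"
```

```text
t 11.2 pos [0.4762 0.21   0.0403] F [-1.   0.2 -0.4]
```

View pics/c8.png

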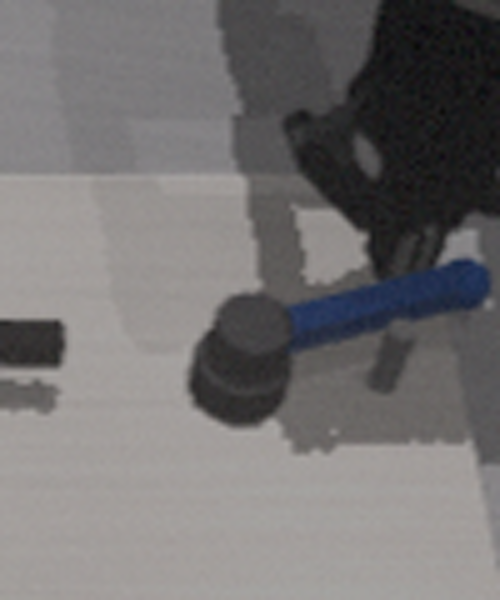

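The lever is almost on the post, at (400,325) in the crop, but the force hasn't risen yet.

Call:
move_arm(
  increments=[
    {"tx":-0.001,"ty":-0.002,"tz":0.0,"turn":0.0},
    {"tx":-0.001,"ty":-0.003,"tz":0.0,"turn":0.0},
    {"tx":-0.001,"ty":-0.003,"tz":0.0,"turn":0.0},
  ],
)

```text
time_s: 11.5
eef_pos: [0.4789, 0.2119, 0.0402]
eef_rot: [-0.0, 0.811, -0.586, -0.0]
wrist_force: [-0.9, 0.3, -0.7]
opening: 0.003
```

Call:
move_arm(
  increments=[
    {"tx":-0.001,"ty":-0.001,"tz":0.0,"turn":0.0},
    {"tx":-0.001,"ty":-0.003,"tz":0.0,"turn":0.0},
    {"tx":-0.001,"ty":-0.003,"tz":0.0,"turn":0.0},
  ],
)

```text
time_s: 11.75
eef_pos: [0.4795, 0.2128, 0.04]
eef_rot: [0.002, 0.811, -0.585, -0.001]
wrist_force: [-8.8, -5.0, 5.3]
opening: 0.0
```

Call:
move_arm(
  increments=[
    {"tx":0.0,"ty":-0.001,"tz":0.0,"turn":0.0},
    {"tx":0.0,"ty":-0.001,"tz":0.0,"turn":0.0},
    {"tx":0.0,"ty":-0.001,"tz":0.0,"turn":0.0},
    {"tx":0.0,"ty":-0.001,"tz":0.0,"turn":0.0},
  ],
)

```text
time_s: 12.08
eef_pos: [0.4796, 0.2129, 0.04]
eef_rot: [0.003, 0.811, -0.585, -0.002]
wrist_force: [-10.3, -7.0, 8.7]
opening: -0.0
```

The force climbs while the position stays put, so the lever is on its stop. I'll back off along the reverse direction, lift, and retreat toward the robot.

Call:
move_arm(
  increments=[
    {"tx":0.002,"ty":0.006,"tz":0.0,"turn":0.0},
    {"tx":0.004,"ty":0.014,"tz":0.0,"turn":0.0},
    {"tx":0.007,"ty":0.025,"tz":0.0,"turn":0.0},
    {"tx":0.007,"ty":0.027,"tz":-0.03,"turn":0.0},
    {"tx":0.007,"ty":0.027,"tz":-0.06,"turn":0.0},
    {"tx":0.007,"ty":0.027,"tz":-0.1,"turn":0.0},
    {"tx":0.007,"ty":0.06,"tz":-0.14,"turn":0.0},
    {"tx":0.007,"ty":0.09,"tz":-0.16,"turn":0.0},
    {"tx":0.007,"ty":0.12,"tz":-0.16,"turn":0.0},
    {"tx":0.007,"ty":0.12,"tz":-0.16,"turn":0.0},
    {"tx":0.007,"ty":0.12,"tz":-0.16,"turn":0.0},
    {"tx":0.007,"ty":0.12,"tz":-0.16,"turn":0.0},
  ],
)

```text
time_s: 13.08
eef_pos: [0.3711, 0.1696, 0.2007]
eef_rot: [-0.001, 0.811, -0.586, 0.001]
wrist_force: [-0.0, -0.3, 1.0]
opening: -0.0
```

```bash
python3 -c "
from inc import *
inc([])
snap('scene','s9');snap('top','t9')
i=cv2.imread('pics/s9.png')[60:260,130:400];cv2.imwrite('pics/c9.png',cv2.resize(i,(800,592),interpolation=2))
i=cv2.imread('pics/t9.png')[110:290,110:390];cv2.imwrite('pics/d9.png',cv2.resize(i,(800,514),interpolation=2))"
```

```text
t 13.0833 pos [0.3711 0.1696 0.2007] F [-0.  -0.3  1. ]
```

View pics/c9.png

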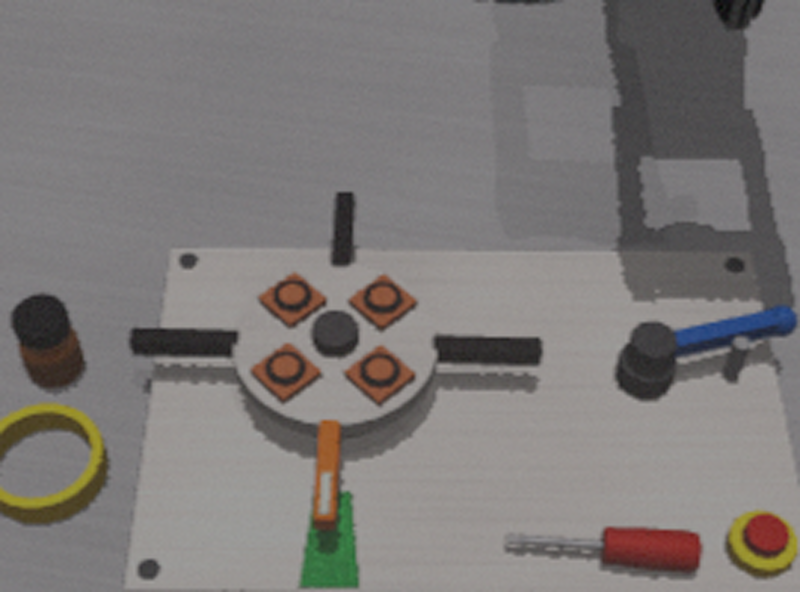

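View pics/d9.png

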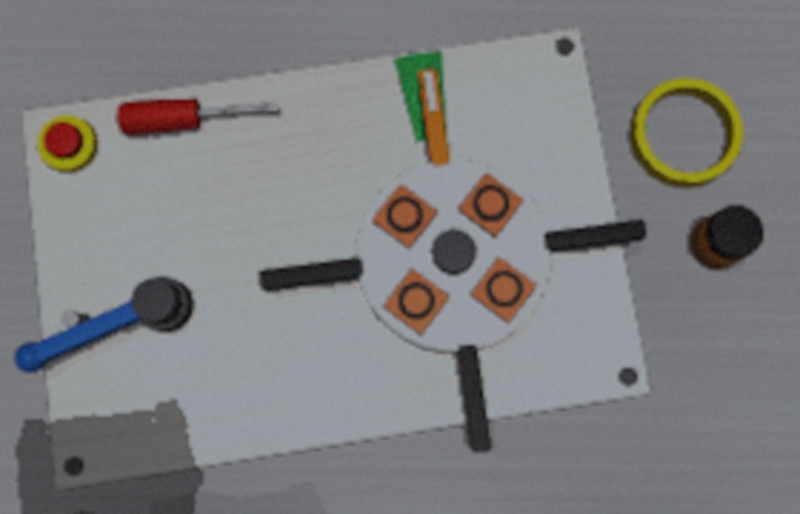

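```bash
python3 -c "
from inc import *
k=.35
g=lambda u,v,z:pix2plane('top',110+u*k,110+v*k,z)[:2]
d=g(28,356,.056)-g(158,299,.06);print(d,189.1-np.degrees(np.arctan2(d[1],d[0])),'deg of 74.5')
print(workorder.hand_in())"
```

```text
[-0.03988267  0.08976948] 75.14543856113362 deg of 74.5
the job is handed in; nothing more can be done
None
```

I turned the dial about 108° anticlockwise with the closed fingertip on the orange spoke, then pushed the blue lever round to its stop post and backed off. The job is handed in at about 13 s of the 72 s; no verdict was reported.

- **Dial:** the orange spoke measured 1.3° (about 3 mm) from the middle of the green field, against 16 mm allowed. In the final pictures, after the brake push, it looks the same.
- **Brake:** the last measurement gives 75° against a nominal 74.5° at the stop, equal within measuring error. While pushing, the force rose past 10 N with the fingertip standing still, so the lever was on its post.
- **Everything else:** the jar, tape roll, screwdriver and red button look unchanged in the final pictures, and the arm is clear of everything.
- **Failures and disagreements:** my first move call was refused on its format and moved nothing. While the arm hid the dial from the top camera, the scene camera's spoke angles scattered by about 2 to 4°. I relied on the clear top view for the final dial figure.

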